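# Flip the blue bench flag to green

### The arm

A 7-joint arm with a two-finger parallel gripper is mounted at the origin on the work surface. World frame = base frame: x ahead of the robot, y to its left, z up, the work surface at z = 0. Lengths are in mm, angles in rad, forces in N, time in s.
With the tool pointing down it reaches from about 425 to 875 mm from the base axis. Payload 8.4 kg.
Tool frame: the origin (TCP) lies on the centre line of the jaws, within the pads' length; the fingertips stand 19 mm ahead of it and the grasp point (between the pads) is the TCP; z points along the fingers, x is the direction in which the jaws open and shut, and the axes are right-handed (so a half turn about z gives the same grasp; the last joint's range is limited). The gripper opens to 85 mm and grips with 20 to 120 N. Pads are 22 mm wide; open, the fingers measure 114 mm over their backs; the gripper's body (76 mm by 85 mm) begins 54 mm behind the grasp point. The pads swing forward as they close: fully open they stand 13 mm farther back than shut.
Start: joints at [-1.231, 0.333, 0.04, 1.465, -0.013, 1.343, -0.059], TCP at [276.153, 588.392, 250.308] pointing down, gripper open.
Joint ranges: [-2.58, 2.58], [-0.38, 2.09], [-1.3, 1.39], [0.25, 2.4], [-1.5, 4.64], [0.08, 2.09], [-2.65, 2.65]. Speed limits (rad/s): [2.22, 2.22, 2.79, 2.79, 3.14, 3.14, 3.14].

### API

Orientations are given as a unit quaternion [x, y, z, w].
In Python, from rig import ctrl gives the robot as it stands. The module is installed in compiled form; this text tells all that it offers.
- The arm moves only by the tool step_arm, never from a script. Its argument "increments" is a list of rows, each a list of 7 numbers: the turn, a rotation vector about the tool's x, y, z in degrees, then the shift along the tool's x, y, z in mm, then the finger opening in mm, from 0 to 85.4. A call has 1 to 10 rows; each row shifts and turns the pose as measured when the row begins, along the tool's axes as they then stand; what a row does not reach is not made up. A row lasts 1/10 s, in which the tool goes at most 50 mm and 8.59 degrees, less where a joint would pass 70% of its speed; a pose out of reach is approached as far as the arm can. A call is refused whole if a number of a shift passes 50 or a number of a turn 8.59, either way. A call with a gripper value outside its range is refused whole. The fingers move at their own pace and stop on an object; "squeeze" is the grip in N (left out, the last holds). Time passes only in rows, so rows that do not move let the fingers close. It gives the time, the measured TCP pose, the force and the opening at its end, in the units of the state.
- ctrl.state(): the state, without advancing time (a new reading comes with each control period).
- ctrl.capture(name): name is "side" or "top" or "wrist"; returns the picture (480x640x3 uint8, red, green, blue); there is no depth.
- ctrl.camera_info(name): a dict with "intrinsics" (3x3 intrinsics, pixels), "camera_from_world" (4x4, takes a point from world to camera coordinates); the wrist camera has in their place "mount" (4x4, takes a point from camera to tool coordinates, whose origin is the TCP and whose axes are the tool frame's). Camera axes: x right, y down, z forward; pixel columns grow to the right and rows downward; lengths in mm; the calibration is good to about 2 mm. A picture is of the moment at which its call begins: read the wrist's pose just before it. camera_info takes no time and is no camera call.
- ctrl.close_job(): hands the job in, once; it reports no verdict.
Trained networks look in the newest picture that a camera, given by its name, has taken for a name from the list of things; names that differ only in an ending like _2 or _b are one class to them, and where a whole thing is asked for, a point or a joint stands for the part that bears it (a point fixed in the world has none). Each returns a list of dicts, best first, with "score" (0 to 1); they miss things now and then, are a little off and sometimes report something else, mostly with a low value. They report only what shows in the picture. A call takes as long as a camera call. They do not tell look-alikes from the thing itself.
- ctrl.boxes_of(camera, target): "box" ([centre column, centre row, width, height] in pixels, round what is visible of it).
The state is a dict: "clock": time; "joint_pos": joint angles; "dq": joint speeds; "joint_torque": joint torques, N m; "tool_pos": TCP position; "eef_rot": TCP orientation; "force": force on the tool from outside, world axes, zero at the start; "wrist_torque": the same for the moment, N m; "gripper_width": finger opening in mm.
Only numpy, scipy, OpenCV 4.12 (cv2) and the standard library are available. Lean on these libraries where they do the work, as an engineer would, in place of code of your own. Each camera call takes 0.05 s, during which the arm holds its last target. There are 200 camera calls.

### The job

The practice board is free again, so set the blue stand's status flag to ready: with your fingertips, push it over its pivot from the red side until it lies fully home on the other side, showing its green face, and take your hand away. Only push it, do not pinch it between the fingers, and leave the yellow stand's flag and everything else on the table as it is.

Things in the scene. Friction and masses are not known exactly. Their poses are not given: they have to be found in the camera images.
- blue_stand: blue yoke fixed to the table: base 120 x 110 x 12 mm, two posts (22 mm along x, 10 mm thick, 118 mm high) at y = +-42 mm with the flag's pivot between them; each has a bar 76 mm along x, top 90 mm up, with a rest pin for the flag. Origin: centre of the base's underside. y is parallel to the pivot; x points horizontally from the flag's red-up side to its green-up side
- blue_pivot (a point): middle of the blue stand's pivot, 105 mm above the table; axes as the stand's
- blue_flag (a joint): turn of the blue stand's flag, rad: 0 = level towards the stand's -x, red face up; 1.57 = upright; 3.14 = level towards +x, green face up; stops at 0 and 3.14, starts at 0 to 0.35. The hinge is stiff (0.07 N m): the flag stays where it is left; a fingertip moves it with 1 to 4 N
- blue_flag_end (a point): middle of the free edge of the blue stand's flag, a flat plate 100 mm long from the pivot, 64 mm wide, 6 mm thick, red on one face and green on the other, on a 14 mm round hub; mid thickness
- blue_tab_end (a point): tip of the black thumb tab of the blue stand's flag. The tab is 46 mm high from the pivot, 44 mm wide, 6 mm thick, right over the pivot, square to the plate on its red side: at 0 it points up, at 1.57 to the stand's +x, at 3.14 down between the posts. Pushing it over towards +x raises the flag
- yellow_stand: yellow yoke fixed to the table: base 120 x 110 x 12 mm, two posts (22 mm along x, 10 mm thick, 118 mm high) at y = +-42 mm with the flag's pivot between them; each has a bar 76 mm along x, top 90 mm up, with a rest pin for the flag. Origin: centre of the base's underside. y is parallel to the pivot; x points horizontally from the flag's red-up side to its green-up side
- yellow_pivot (a point): middle of the yellow stand's pivot, 105 mm above the table; axes as the stand's
- yellow_flag (a joint): turn of the yellow stand's flag, rad: 0 = level towards the stand's -x, red face up; 1.57 = upright; 3.14 = level towards +x, green face up; stops at 0 and 3.14, starts at 0 to 0.35. The hinge is stiff (0.07 N m): the flag stays where it is left; a fingertip moves it with 1 to 4 N
- yellow_flag_end (a point): middle of the free edge of the yellow stand's flag, a flat plate 100 mm long from the pivot, 64 mm wide, 6 mm thick, red on one face and green on the other, on a 14 mm round hub; mid thickness
- yellow_tab_end (a point): tip of the black thumb tab of the yellow stand's flag. The tab is 46 mm high from the pivot, 44 mm wide, 6 mm thick, right over the pivot, square to the plate on its red side: at 0 it points up, at 1.57 to the stand's +x, at 3.14 down between the posts. Pushing it over towards +x raises the flag
- red_cup: open red plastic cup, 72 mm across the rim, 95 mm high, loose, standing 108 mm to the +y side of the blue stand's middle; origin at the centre of its underside
- motor: small upright black motor, 42 mm across, 82 mm high, loose, standing 100 mm to the -y side of the yellow stand's middle; origin at the centre of its underside
- screwdriver: loose screwdriver 170 mm long, lying on the table between the two stands; origin under its middle, x along it
- carton: white carton 150 x 100 x 55 mm, loose, on the right side of the table; origin at the centre of its underside
There are look-alikes about, which are no part of the job. Of the things shaped like the blue_stand, the blue one is meant.

How it is judged:
By the outcome, as a careful person would: the job done as asked, in the order asked, and still so for the second after the job is handed in, with the robot touching nothing.
It also fails if it takes over 56 s, if anything falls off the work surface, if the arm or the gripper's body presses on something with over 40 N, if the wrist force passes 120 N, or if a joint passes its speed limit or range.

## Working session

There is one attempt and no reset: what is moved stays moved. The work goes in short steps, Python scripts to look and compute and a tool call to move; the robot and the scene stay as the last step left them, time stands still between calls to the robot, and variables do not carry over. Pictures are saved under pics/ and viewed, about 8 in all and at most 12, crops included, and the job is handed in when it is done.

Besides the shell and the picture viewer there is one more tool, called in YAML: its name, and indented under it one key for each argument. step_arm: Moves the arm, as the interface text tells. Its arguments: {"type":"object","properties":{"increments":{"type":"array","items":{"type":"array","items":{"type":"number"}}},"squeeze":{"type":"number"}},"required":["increments"]}

```bash
mkdir -p pics; python3 - <<'E'
from rig import ctrl
import cv2,numpy as np
for n in("top","side"):
    im=ctrl.capture(n); cv2.imwrite(f"pics/{n}0.png",im[:,:,::-1])
    i=ctrl.camera_info(n); print(n,np.round(i["intrinsics"],1).tolist(),np.round(i["camera_from_world"],4).tolist())
    for t in("blue_stand","yellow_stand"):
        print(t,[(np.round(b["box"]).tolist(),round(b["score"],2)) for b in ctrl.boxes_of(n,t)[:4]])
print(ctrl.state()); print(ctrl.camera_info("wrist"))
E
```

```text
top [[568.8, 0.0, 322.4], [0.0, 568.8, 244.1], [0.0, 0.0, 1.0]] [[0.0135, -0.9999, 0.0003, -71.663], [-0.9948, -0.0135, -0.1011, 520.6129], [0.1011, 0.0011, -0.9949, 1189.2646], [0.0, 0.0, 0.0, 1.0]]
blue_stand [([244.0, 310.0, 79.0, 87.0], 0.85), ([380.0, 238.0, 69.0, 77.0], 0.56), ([369.0, 247.0, 56.0, 57.0], 0.2)]
yellow_stand [([160.0, 233.0, 68.0, 76.0], 0.92)]
side [[487.3, 0.0, 323.3], [0.0, 487.3, 247.2], [0.0, 0.0, 1.0]] [[0.9634, -0.2677, 0.0141, -505.8771], [-0.1283, -0.5066, -0.8526, 139.9031], [0.2354, 0.8196, -0.5224, 1292.3291], [0.0, 0.0, 0.0, 1.0]]
blue_stand [([268.0, 244.0, 62.0, 56.0], 0.71), ([348.0, 292.0, 66.0, 74.0], 0.69)]
yellow_stand [([305.0, 212.0, 44.0, 53.0], 0.85)]
{'clock': 0.3, 'joint_pos': array([-1.23120343,  0.33345442,  0.03991758,  1.46569376, -0.0133917 ,
        1.34329658, -0.05849275]), 'dq': array([-7.97150323e-04, -2.94977483e-03,  1.15915252e-03, -2.91044417e-03,
        5.59343316e-05, -8.14509040e-04,  1.27498942e-04]), 'joint_torque': array([-1.46173505e-03, -6.57600260e+01,  1.36109736e+00, -4.05208111e+01,
        1.62660837e-02,  7.
[... 161 characters left out ...]
04,  1.78353904e-04]), 'force': array([ 0.35313589,  0.85461833, -0.04140614]), 'wrist_torque': array([ 0.06039849, -0.03063955, -0.03589859]), 'gripper_width': 85.09536153406448}
{'intrinsics': array([[392.39021934,   0.        , 316.92057904],
       [  0.        , 392.39021934, 240.30336697],
       [  0.        ,   0.        ,   1.        ]]), 'mount': array([[ 9.99998891e-01, -1.43692120e-03,  3.92328513e-04,
        -1.60796034e+00],
       [ 1.25646413e-03,  9.55210555e-01,  2.95924342e-01,
        -7.61079740e+01],
       [-7.99976298e-04, -2.95923521e-01,  9.55211301e-01,
        -1.23542873e+02],
       [ 0.00000000e+00,  0.00000000e+00,  0.00000000e+00,
         1.00000000e+00]])}
```

View pics/top0.png

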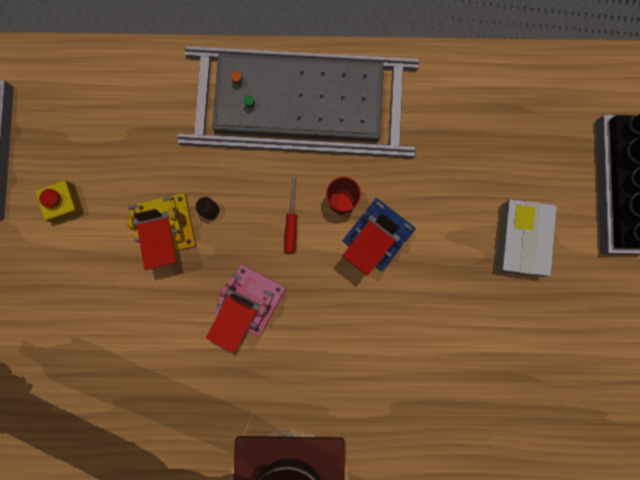

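View pics/side0.png

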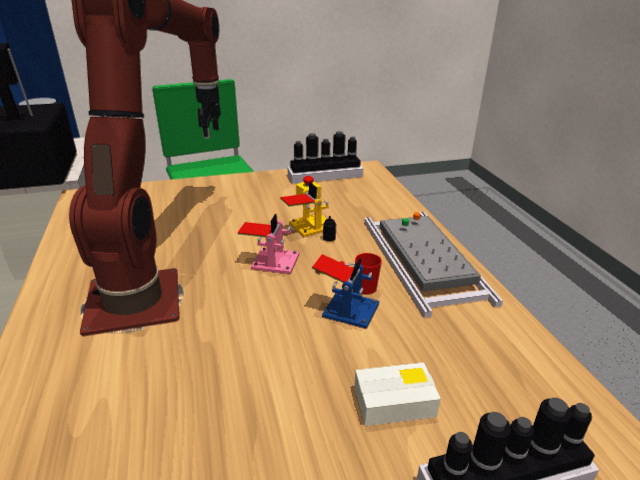

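The top view shows the blue stand at about (379,236), with its red flag pointing lower-left to (367,248). The cup is at (343,195), and the pink look-alike is at (248,305). I'll zoom in to get the pose.

```bash
python3 - <<'E'
import cv2,numpy as np
a=cv2.imread("pics/top0.png")[170:290,310:430]; b=cv2.imread("pics/side0.png")[235:335,300:400]
a=cv2.resize(a,(480,480),interpolation=cv2.INTER_CUBIC); b=cv2.resize(b,(320,320),interpolation=cv2.INTER_CUBIC)
c=np.zeros((480,800,3),np.uint8); c[:,:480]=a; c[:320,480:]=b; cv2.imwrite("pics/crop0.png",c)
E
```

```text
(no output)
```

View pics/crop0.png

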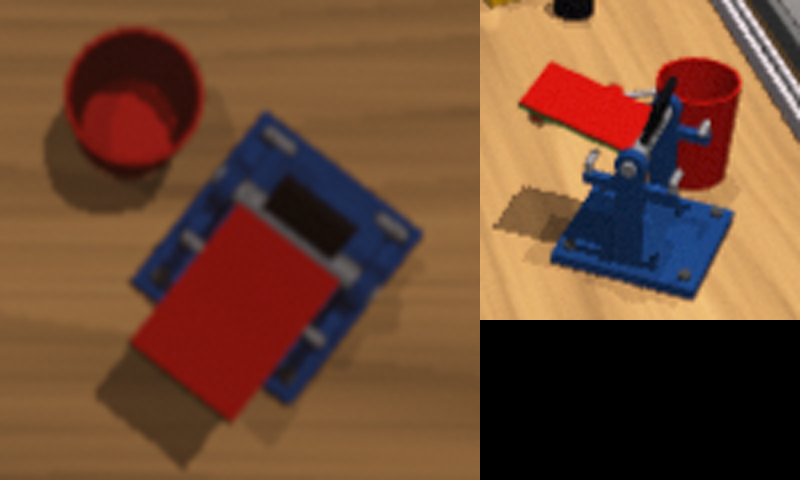

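```bash
cat > h.py <<'E'
import numpy as np
from rig import ctrl
from scipy.optimize import least_squares
from scipy.spatial.transform import Rotation as R
C={n:ctrl.camera_info(n) for n in("top","side")}
def proj(n,p):
    T=C[n]["camera_from_world"];K=C[n]["intrinsics"];q=K@(T[:3,:3]@np.asarray(p,float)+T[:3,3]);return q[:2]/q[2]
def flagpt(s,v,h,q): # along plate s, y v, h toward red side
    return np.array([-s*np.cos(q)+h*np.sin(q), v, 105+s*np.sin(q)+h*np.cos(q)])
def world(P,p):
    x,y,a=P[:3];return np.array([x+np.cos(a)*p[0]-np.sin(a)*p[1],y+np.sin(a)*p[0]+np.cos(a)*p[1],p[2]])
E
python3 - <<'E'
from h import *
obs=[("top",(60,55,12),(376.3,198)),("top",(60,-55,12),(415.5,228.8)),("top",(-60,-55,12),(382,271)),("top",(-60,55,12),(343.3,240.5)),
("side",(60,-55,0),(366.6,328.1)),("side",(-60,-55,0),(322.5,316.9)),("side",(60,55,12),(379.1,301.3))]
fl=[("top",(100,32,3),(343.3,255.5)),("top",(100,-32,3),(368,275.3)),("side",(100,-32,3),(312.8,267.8)),("side",(100,32,3),(322.2,254.7)),("top",(46,22,0),None)]
def f(P):
    return np.concatenate([proj(n,world(P,p))-o for n,p,o in obs]+[proj(n,world(P,flagpt(*p,P[3])))-o for n,p,o in fl if o])
r=least_squares(f,[600,-160,-.67,.1],x_scale=[10,10,.1,.1]);print(r.x,np.round(r.fun.reshape(-1,2),1).tolist())
P=r.x
s=ctrl.state();print(R.from_quat(s["eef_rot"]).as_matrix().round(3).tolist())
print("tab end",world(P,flagpt(0,0,46,P[3])) if 0 else world(P,flagpt(0,0,46,P[3])),"pivot",world(P,(0,0,105)),"cup",world(P,(0,108,0)))
E
```

```text
[ 5.47081492e+02 -1.88121362e+02 -6.53048854e-01  2.24549542e-01] [[0.0, -1.1], [1.0, -1.0], [0.8, 0.3], [-0.8, -0.6], [-0.2, 1.6], [-1.0, 0.6], [0.2, -0.7], [-1.0, -0.2], [0.3, 0.3], [-1.0, -0.6], [-0.7, -0.2]]
[[0.425, 0.905, -0.0], [0.905, -0.425, -0.001], [-0.001, 0.0, -1.0]]
tab end [ 555.21659705 -194.34493174  149.84514738] pivot [ 547.08149213 -188.12136164  105.        ] cup [ 612.70345122 -102.34398416    0.        ]
```

step_arm:
  increments:
    - [0,0,6.1,0,0,0,0]
    - [0,0,6.1,0,0,0,0]
    - [0,0,0,-27,39,0,0]
    - [0,0,0,-27,39,0,0]
    - [0,0,0,-27,39,0,0]
    - [0,0,0,-27,39,0,0]
    - [0,0,0,-27,39,0,0]
    - [0,0,0,-27,39,0,0]
    - [0,0,0,-27,39,0,0]
    - [0,0,0,-27,39,0,0]
  squeeze: 40

```text
clock: 1.3
tool_pos: [390.3, 219.4, 247.3]
eef_rot: [0.896, 0.444, -0.001, -0.001]
force: [0.8, -0.3, 0.8]
gripper_width: -0.1
```

```bash
cat >> h.py <<'E'
P0=np.array([547.1,-188.1,-.653])
def rel():
    s=ctrl.state();M=R.from_quat(s["eef_rot"]).as_matrix();d=s["tool_pos"]-np.array([P0[0],P0[1],0])
    c,sn=np.cos(P0[2]),np.sin(P0[2])
    print("t",s["clock"],"tcp in stand",np.round([c*d[0]+sn*d[1],-sn*d[0]+c*d[1],d[2]],1),"toolx yaw err deg",round(np.degrees(np.arctan2(M[1,0],M[0,0])-P0[2]-np.pi/2),2),"toolz",M[:,2].round(3),"F",s["force"].round(1),"w",round(s["gripper_width"],1),"J",s["joint_pos"].round(2))
    return s,M
def tool_shift(tgt): # stand-frame TCP target -> tool axes shift
    s,M=rel();print("shift",(M.T@(world(P0,tgt)-s["tool_pos"])).round(1))
E
python3 -c "
from h import *
tool_shift((-25,0,210))"
```

```text
t 1.3 tcp in stand [-372.2  228.4  247.3] toolx yaw err deg 0.18 toolz [-0.002  0.001 -1.   ] F [ 0.8 -0.3  0.8] w -0.1 J [-0.93 -0.1   0.3   1.95  0.03  1.29  0.28]
shift [-229.5  346.5   36.6]
```

step_arm:
  increments:
    - [0,0,0,-25,38,0,0]
    - [0,0,0,-25,38,0,0]
    - [0,0,0,-25,38,0,0]
    - [0,0,0,-25,38,0,0]
    - [0,0,0,-25,38,0,0]
    - [0,0,0,-25,38,0,0]
    - [0,0,0,-25,38,0,0]
    - [0,0,0,-25,38,0,0]
    - [0,0,0,-25,38,0,0]
    - [0,0,0,0,0,20,0]

```text
clock: 2.3
tool_pos: [530.3, -191.1, 231.0]
eef_rot: [0.897, 0.442, 0.005, 0.001]
force: [1.0, 0.6, -0.4]
gripper_width: 0.2
```

```bash
python3 -c "
from h import *
tool_shift((-25,0,200))"
```

```text
t 2.3 tcp in stand [-11.5 -12.6 231. ] toolx yaw err deg -0.13 toolz [ 0.011  0.003 -1.   ] F [ 1.   0.6 -0.4] w 0.2 J [-0.46  0.2   0.85  1.75 -0.17  1.25  1.34]
shift [ 12.3 -13.8  31. ]
```

step_arm:
  increments:
    - [0,0,0,12,-14,0,0]
    - [0,0,0,0,0,30,0]
    - [0,0,0,0,0,0,0]

```text
clock: 2.6
tool_pos: [525.6, -175.1, 198.1]
eef_rot: [0.898, 0.44, 0.003, 0.001]
force: [-0.6, 0.3, 0.5]
gripper_width: 0.0
```

```bash
python3 - <<'E'
from h import *
import cv2
tool_shift((-25,0,160))
s=ctrl.capture("side"); w=ctrl.capture("wrist")
a=s[205:335,280:410]; a=cv2.resize(a,(400,400),interpolation=cv2.INTER_CUBIC); b=cv2.resize(w,(400,300))
for h in (0,19,32):
    p=proj("side",world(P0,(-25,0,200-h)));print(h,((p-[280,205])*400/130).round())
c=np.zeros((400,800,3),np.uint8);c[:,:400]=a;c[:300,400:]=b;cv2.imwrite("pics/c1.png",c[:,:,::-1])
E
```

```text
t 2.6 tcp in stand [-25.   -2.8 198.1] toolx yaw err deg -0.42 toolz [ 0.007  0.001 -1.   ] F [-0.6  0.3  0.5] w 0.0 J [-0.48  0.21  0.83  1.81 -0.17  1.19  1.31]
shift [ 2.6 -0.2 38.1]
0 [199. 116.]
19 [198. 137.]
32 [197. 151.]
```

View pics/c1.png

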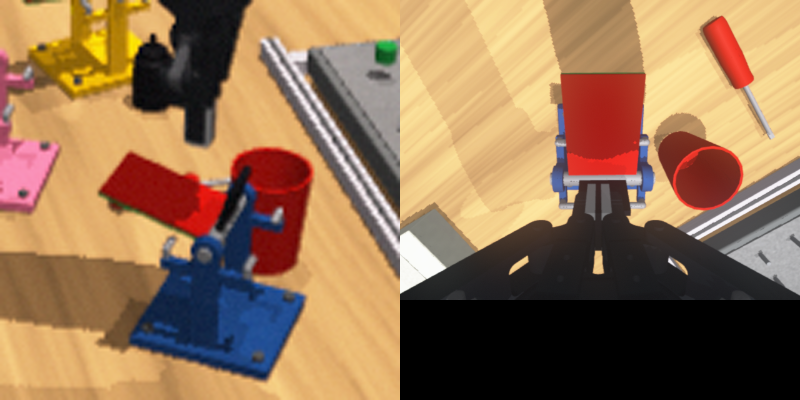

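The closed fingertips are centred over the flag, and the side view puts the tips about 19–22 mm below the TCP. I'll lower into the wedge behind the tab.

step_arm:
  increments:
    - [0,0.4,0.4,2.6,0,23,0]
    - [0,0,0,0,0,23,0]
    - [0,0,0,0,0,0,0]

```text
clock: 3.0
tool_pos: [533.0, -174.3, 160.0]
eef_rot: [0.9, 0.437, 0.012, 0.003]
force: [0.1, 0.2, 0.4]
gripper_width: 0.2
```

```bash
python3 -c "
from h import *
tool_shift((3,0,153))"
```

```text
t 3.0 tcp in stand [-19.5   2.4 160. ] toolx yaw err deg -0.8 toolz [ 0.024  0.006 -1.   ] F [0.1 0.2 0.4] w 0.2 J [-0.46  0.26  0.82  1.85 -0.23  1.1   1.35]
shift [-2.2 22.5  7.3]
```

step_arm:
  increments:
    - [0.9,-1.1,-0.8,-2,5,7,0]
    - [0,0,0,0,10,0,0]
    - [0,0,0,0,10,0,0]
    - [0,0,0,0,8,2,0]
    - [0,0,0,0,0,0,0]

```text
clock: 3.5
tool_pos: [562.3, -197.6, 157.8]
eef_rot: [0.897, 0.443, 0.003, 0.001]
force: [-0.6, 0.6, -0.2]
gripper_width: -0.1
```

```bash
python3 -c "
from h import *
tool_shift((17,0,143))"
```

```text
t 3.5 tcp in stand [ 17.9   1.6 157.8] toolx yaw err deg 0.01 toolz [ 0.006  0.001 -1.   ] F [-0.6  0.6 -0.2] w -0.1 J [-0.38  0.36  0.8   1.75 -0.29  1.14  1.42]
shift [-1.7 -0.9 14.7]
```

step_arm:
  increments:
    - [0,0,0,-1,-1,8,0]
    - [0,0,0,0,0,8,0]
    - [0,0,0,0,0,3,0]

```text
clock: 3.8
tool_pos: [562.9, -199.4, 139.7]
eef_rot: [0.897, 0.442, 0.005, 0.003]
force: [1.1, 0.3, 3.3]
gripper_width: 0.1
```

```bash
cat >> h.py <<'E'
import cv2
def look(name):
    s=ctrl.capture("side"); t=ctrl.capture("top")
    a=cv2.resize(s[205:335,280:410],(400,400),interpolation=cv2.INTER_CUBIC); b=cv2.resize(t[170:290,310:430],(400,400),interpolation=cv2.INTER_CUBIC)
    cv2.imwrite(f"pics/{name}.png",np.hstack([a,b])[:,:,::-1])
E
python3 -c "
from h import *
tool_shift((17,0,143)); look('c2')"
```

```text
t 3.8 tcp in stand [ 19.4   0.6 139.7] toolx yaw err deg -0.06 toolz [ 0.011 -0.001 -1.   ] F [1.1 0.3 3.3] w 0.1 J [-0.37  0.38  0.79  1.77 -0.3   1.1   1.44]
shift [-0.6 -2.4 -3.3]
```

View pics/c2.png

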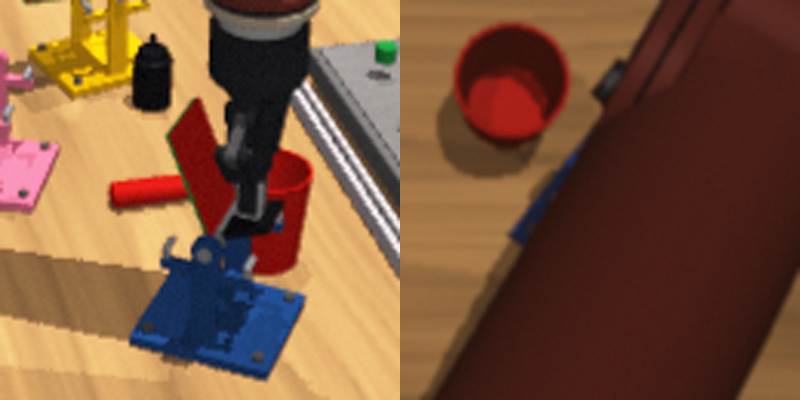

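The flag is up at about 60°, and the fingers rest on the tab at side crop (255,215). I'll retreat upward and go round behind the plate.

step_arm:
  increments:
    - [0,0,0,0,0,-30,0]
    - [0,0,0,0,0,-40,0]
    - [0,0,0,0,0,-40,0]
    - [0,0,0,0,0,-8,0]
    - [0.5,-0.4,0,0,-35,0,0]
    - [0,0,0,0,-35,0,0]
    - [0,0,0,0,-35,0,0]
    - [0,0,0,0,0,0,0]

```text
clock: 4.7
tool_pos: [472.0, -132.2, 257.1]
eef_rot: [0.897, 0.442, -0.005, -0.002]
force: [-0.3, -0.4, -0.4]
gripper_width: 0.2
```

```bash
python3 -c "
from h import *
tool_shift((-85,0,194))"
```

```text
t 4.7 tcp in stand [-93.6  -1.3 257.1] toolx yaw err deg -0.08 toolz [-0.011 -0.001 -1.   ] F [-0.3 -0.4 -0.4] w 0.2 J [-0.63 -0.03  0.81  1.86  0.02  1.32  1.09]
shift [ 1.8  9.1 63. ]
```

step_arm:
  increments:
    - [-0.4,0.4,0,1,0,32,0]
    - [0,0,0,0,0,30,0]
    - [0,0,0,0,0,0,0]

```text
clock: 5.0
tool_pos: [472.2, -129.9, 193.5]
eef_rot: [0.896, 0.444, 0.001, -0.001]
force: [0.6, 0.3, -0.1]
gripper_width: 0.2
```

```bash
python3 -c "
from h import *
tool_shift((-40,0,192));look('c3')"
```

```text
t 5.0 tcp in stand [-94.9   0.7 193.5] toolx yaw err deg 0.12 toolz [ 0.001  0.003 -1.   ] F [ 0.6  0.3 -0.1] w 0.2 J [-0.62  0.03  0.82  1.95 -0.03  1.17  1.14]
shift [-0.8 54.9  1.4]
```

View pics/c3.png

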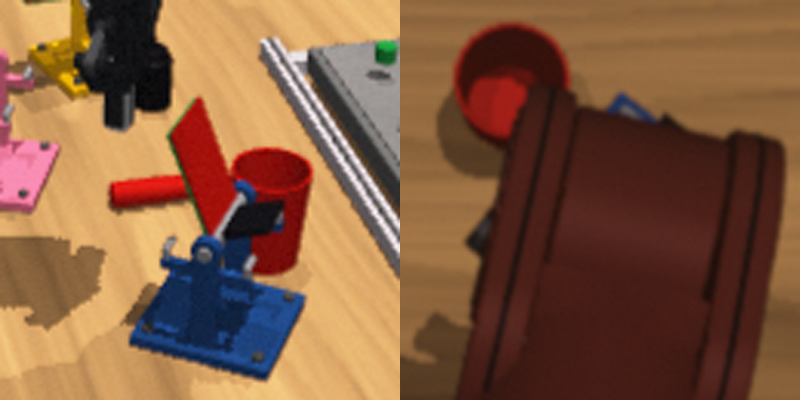

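The flag stayed at about 62°, and the fingers are behind it on the green side. I'll push it over.

step_arm:
  increments:
    - [0,0,0,0,30,0,0]
    - [0,0,0,0,15,0,0]
    - [0,0,0,0,15,0,0]
    - [0,0,0,0,15,0,0]
    - [0,0,0,0,15,0,0]
    - [0,0,0,0,15,0,0]
    - [0,0,0,0,0,0,0]

```text
clock: 5.8
tool_pos: [566.0, -197.0, 207.0]
eef_rot: [0.895, 0.445, 0.006, 0.002]
force: [-0.7, -0.2, 0.3]
gripper_width: 0.2
```

```bash
python3 -c "
from h import *
tool_shift((30,0,187))"
```

```text
t 5.8 tcp in stand [ 20.4   4.4 207. ] toolx yaw err deg 0.3 toolz [ 0.012  0.002 -1.   ] F [-0.7 -0.2  0.3] w 0.2 J [-0.43  0.32  0.86  1.69 -0.27  1.23  1.41]
shift [-4.6  9.4 20. ]
```

step_arm:
  increments:
    - [0.5,-0.4,0.3,-4,4,10,0]
    - [0,0,0,0,8,12,0]
    - [0,0,0,0,6,9,0]
    - [0,0,0,0,0,0,0]

```text
clock: 6.2
tool_pos: [579.3, -211.5, 175.1]
eef_rot: [0.896, 0.443, 0.001, -0.0]
force: [0.2, 1.1, -0.8]
gripper_width: 0.2
```

```bash
python3 -c "
from h import *
tool_shift((56,0,159))"
```

```text
t 6.2 tcp in stand [ 39.8   1.  175.1] toolx yaw err deg 0.04 toolz [ 0.002  0.002 -1.   ] F [ 0.2  1.1 -0.8] w 0.2 J [-0.37  0.41  0.83  1.68 -0.32  1.2   1.46]
shift [-1.1 16.2 16.1]
```

step_arm:
  increments:
    - [0,0,0,0,8,8,0]
    - [0,0,0,0,8,8,0]
    - [0,0,0,0,4,12,0]
    - [0,0,0,0,2,10,0]
    - [0,0,0,0,0,0,0]

```text
clock: 6.7
tool_pos: [598.0, -225.6, 132.9]
eef_rot: [0.896, 0.443, 0.001, -0.001]
force: [-0.4, 0.9, -0.3]
gripper_width: 0.3
```

```bash
python3 -c "
from h import *
tool_shift((64,0,126));look('c4')"
```

```text
t 6.7 tcp in stand [ 63.2   1.1 132.9] toolx yaw err deg 0.04 toolz [ 0.001  0.002 -1.   ] F [-0.4  0.9 -0.3] w 0.3 J [-0.31  0.5   0.8   1.66 -0.39  1.15  1.51]
shift [-1.2  0.8  6.9]
```

View pics/c4.png

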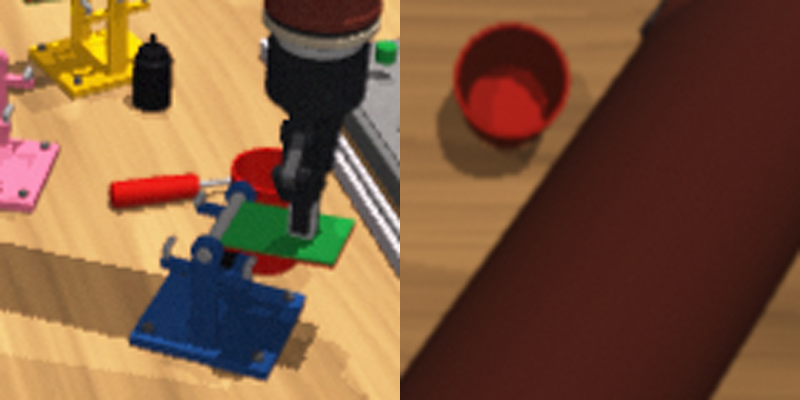

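Green is up and the flag is almost level. I'll press down gently until the stop shows as force.

step_arm:
  increments:
    - [0,0,0,0,1,3,0]
    - [0,0,0,0,0,3,0]
    - [0,0,0,0,0,2,0]
    - [0,0,0,0,0,0,0]

```text
clock: 7.2
tool_pos: [599.5, -226.5, 127.4]
eef_rot: [0.896, 0.443, 0.002, 0.0]
force: [-0.8, -1.0, 0.5]
gripper_width: 0.2
```

step_arm:
  increments:
    - [0,0,0,0,0,3,0]
    - [0,0,0,0,0,3,0]
    - [0,0,0,0,0,2,0]

```text
clock: 7.5
tool_pos: [599.7, -226.7, 126.8]
eef_rot: [0.896, 0.443, 0.004, -0.001]
force: [-7.2, 3.6, 16.6]
gripper_width: 0.0
```

The stop is firm: 17 N at TCP z 126.8, against an expected 127. Retreating now.

step_arm:
  increments:
    - [0,0,0,0,0,-20,0]
    - [0,0,0,0,0,-40,0]
    - [0,0,0,0,0,-40,0]
    - [0,0,0,0,0,-40,0]
    - [0,0,0,0,-40,0,0]
    - [0,0,0,0,-40,0,0]
    - [0,0,0,0,-40,0,0]
    - [0,0,0,0,-40,0,0]
    - [0,0,0,0,-40,0,0]
    - [0,0,0,0,0,0,0]

```text
clock: 8.5
tool_pos: [435.2, -103.0, 271.7]
eef_rot: [0.896, 0.443, 0.006, -0.001]
force: [0.3, -0.6, 0.6]
gripper_width: 0.0
```

```bash
python3 - <<'E'
from h import *
rel()
im=ctrl.capture("side");a=im[205:335,280:410];t=ctrl.capture("top")
a=cv2.resize(a,(400,400),interpolation=cv2.INTER_CUBIC)
c=np.zeros((400,800,3),np.uint8);c[:,:400]=a;c[:300,400:]=cv2.resize(t,(400,300))
cv2.imwrite("pics/c5.png",c[:,:,::-1])
for q in(np.pi-.1,np.pi):
  print(q,[((proj("side",world(P0,flagpt(100,v,-3,q)))-[280,205])*400/130).round().tolist() for v in(-32,32)])
E
```

```text
t 8.5 tcp in stand [-140.6   -0.4  271.7] toolx yaw err deg 0.06 toolz [ 0.011  0.007 -1.   ] F [ 0.3 -0.6  0.6] w 0.0 J [-0.72 -0.21  0.76  1.93  0.14  1.35  0.92]
3.041592653589793 [[333.0, 261.0], [355.0, 217.0]]
3.141592653589793 [[333.0, 271.0], [354.0, 227.0]]
```

View pics/c5.png

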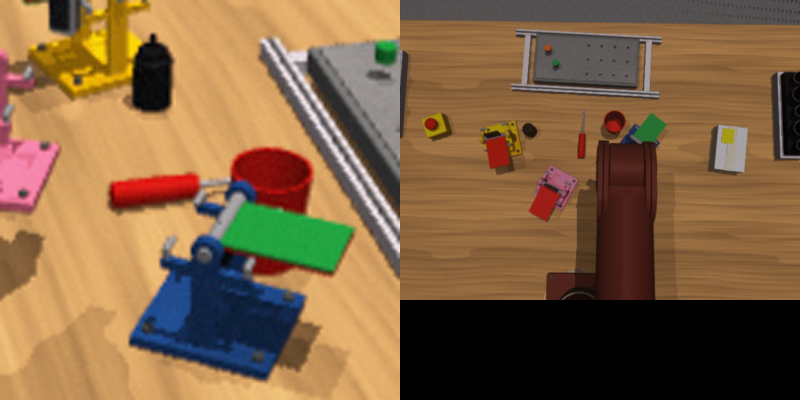

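The flag's corners at (333,271) and (355,228) match the prediction for 3.14 rad. The other objects look unmoved and the hand is clear.

```bash
python3 -c "
from rig import ctrl
print(ctrl.close_job())"
```

```text
the job is handed in; nothing more can be done
None
```

The blue stand's flag is over and lying home on its green side, and I handed the job in at about 9 s. With the fingers closed, I pushed the thumb tab until the flag stood at about 60°. I then went round behind the plate, pushed it over the pivot and pressed it down onto its stop.

- **Flag home:** the stop was firm, with about 17 N on the fingertips at the height expected for a level flag. In the last side view the flag's free corners match the 3.14 rad prediction to within about 2 px.
- **Hand clear:** the gripper is well away from the stand, and the wrist force reads about zero.
- **Everything else:** by eye in the last pictures, the yellow and pink flags, cup, motor, screwdriver and carton are where they were.

No check failed or disagreed. The tool drifted up to about 15 mm from commanded positions during the pushes; I corrected for it along the way.

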